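# Return a card case to the free bay of a roofed carrier

### The job

Put the loose card case away in the free bay of the metal carrier: slide it lengthwise, lying flat, in under the roof until it is fully home against the spring bar at the far end, its trailing end inside under the roof. When it is home, press it firmly but gently against the bar (about 10 N, for half a second), then let go and leave it there. Leave the stored case in the other bay and everything else on the table where it is.

Things in the scene. Friction and masses are not known exactly. Their poses are not given: they have to be found in the camera images.
- case: the loose card case to put away: flat light-blue plastic box 130 (its x) x 64 (its y) x 24 mm high, 0.2 kg, both ends alike, white label on top; lies flat on the table. Origin: centre of its underside.
- stored_case: an identical card case already lying home in one of the carrier's two bays (either one; only a flat paper slip lies in the free bay); must stay there. Origin: centre of its underside.
- carrier: aluminium carrier fixed to the table, 191 (its x) x 168 (its y) mm, with two parallel bays side by side, each 72 mm wide inside, centred at its own y = +42 and -42 mm, open at the mouth (its x = -75 mm) and running along its +x; no floor, the case slides on the table. Outer walls 6, middle wall 12 mm thick. A home case has its centre at x = +4 mm. Origin: at table height, mid width.
- roof_edge (a point): middle of the lower front edge of the carrier's roof, over the mouth, 52 mm above the table; axes as the carrier's. The roof covers both bays from the mouth to 60 mm in: underside 52, top 58 mm (screw heads 60) above the table. Beyond it the bays are open above, between walls 30 mm high. A home case has its trailing end 14 mm in from this edge.
- bar: black spring bar across the far end of both bays, 6 to 26 mm above the table. Origin: at table height on the middle of its face that the case meets (69 mm from the carrier's origin along the carrier's +x). It yields along the carrier's +x by up to 12 mm, about 3 N per mm, and springs back.
- phone: bystander: phone 148 (x) x 72 (y) x 9 mm lying flat between the case and the carrier. Origin: centre of its underside.
- water_bottle: bystander: standing bottle, diameter 58, height 170 mm. Origin: centre of its foot.
- spray: bystander: small white standing bottle, diameter 36, height 120 mm. Origin: centre of its foot.
- glasses_case: bystander: grey rounded glasses case 160 (x) x 62 (y) x 36 mm lying. Origin: centre of its underside.
- mug: bystander: white mug, diameter 82, height 95 mm, handle at its +y. Origin: centre of its foot.
- marker: bystander: marker pen 130 (x) x 13 x 13 mm lying. Origin: centre of its underside.
There are look-alikes about, which are no part of the job. What is shaped like the case but pink or purple is not meant.

How it is judged:
By the outcome, as a careful person would: the job done as asked, in the order asked, and still so for the second after the job is handed in, with the robot touching nothing.
It also fails if it takes over 64 s, if anything falls off the work surface, if the arm or the gripper's body presses on something with over 40 N, if the wrist force passes 120 N, or if a joint passes its speed limit or range.

### The arm

A 6-joint arm with a two-finger parallel gripper is mounted at the origin on the work surface. World frame = base frame: x ahead of the robot, y to its left, z up, the work surface at z = 0. Lengths are in mm, angles in rad, forces in N, time in s.
With the tool pointing down it reaches from about 350 to 875 mm from the base axis. Payload 4.2 kg.
Tool frame: the origin (TCP) lies at the very end of the fingers, on their centre line; the grasp point (between the pads) lies 19 mm behind it; z points along the fingers, y is the line along which they close (so a half turn about z gives the same grasp; the last joint's range is limited). The gripper opens to 85 mm and grips with 20 to 120 N. Pads are 22 mm wide; open, the fingers measure 114 mm over their backs; the gripper's body (76 mm by 85 mm) begins 54 mm behind the grasp point. The pads swing forward as they close: fully open they stand 13 mm farther back than shut.
Start: joints at [1.59, 0.385, 0.008, 0, -1.194, -0.259], TCP at [148.411, 607.102, 231.312] pointing down, gripper open.
Joint ranges: [-3.14, 3.14], [-1.21, 2.06], [-1.07, 1.41], [-3.16, 2.05], [-2.99, -0.16], [-3.1, 3.1]. Speed limits (rad/s): [2.79, 2.79, 3.14, 3.14, 3.14, 3.14].

### API

Orientations are given as a unit quaternion [x, y, z, w].
In Python, from bench import read_state, get_image, get_calibration, job_done gives the robot as it stands.
- The arm moves only by the shell command python3 -m creep 'ROWS'. ROWS is a JSON object of lists of equal length, an entry for each row: "translation": the shift along the world's x, y, z in cm, a list of three; "delta_rot": the turn, a rotation vector about the world's x, y, z in degrees, a list of three; "hand": the finger opening in cm, from 0 to 8.54. A call has 1 to 8 rows; each row is the pose to reach, as a shift and turn from the pose commanded when the call began; what a row does not reach only later rows make up. A row lasts 1/8 s, in which the tool goes at most 62.5 mm and 10.7 degrees, less where a joint would pass 70% of its speed; a pose out of reach is approached as far as the arm can. A call with a gripper value outside its range is refused whole. The fingers move at their own pace and stop on an object; the grip force is fixed at half the most. Time passes only in rows, so rows that repeat a pose let the fingers close. It gives the time, the measured TCP pose, the force, the opening and the grip force at its end, in the units of the state.
- read_state(): the state, without advancing time (a new reading comes with each control period).
- get_image(name): name is "scene" or "top" or "wrist"; returns (picture, depth): 400x640x3 uint8, red, green, blue; 400x640 float32, mm along the optical axis (not along the pixel's ray), 0 where there is no reading.
- get_calibration(name): a dict with "intrinsics" (3x3 intrinsics, pixels), "dist" ([k1, k2, p1, p2, k3] as OpenCV has them; the pictures are not rectified), "xyz" and "attitude" of the camera in the world. Camera axes: x right, y down, z forward; pixel columns grow to the right and rows downward; lengths in mm; the calibration is good to about 2 mm. A picture is of the moment at which its call begins: read the wrist's pose just before it. get_calibration takes no time and is no camera call; for the wrist camera it gives the pose at the moment of the call.
- job_done(): hands the job in; it is judged then, once.
The state is a dict: "clock": time; "joints": joint angles; "joint_vel": joint speeds; "joint_efforts": joint torques, N m; "position": TCP position; "ee_rot": TCP orientation; "contact_force": force on the tool from outside, world axes, zero at the start; "wrist_torque": the same for the moment, N m; "gripper_width": finger opening in mm; "grasp_force": force on a finger pad.
Only numpy, scipy, OpenCV 4.12 (cv2) and the standard library are available. Lean on these libraries where they do the work, as an engineer would, in place of code of your own. Each camera call takes 0.05 s, during which the arm holds its last target. There are 200 camera calls.

## Working session

There is one attempt and no reset: what is moved stays moved. The work goes in short steps, Python scripts to look and compute and a shell command to move; the robot and the scene stay as the last step left them, time stands still between calls to the robot, and variables do not carry over. Pictures are saved under pics/ and viewed, at most 10 in all, crops included, and the job is handed in when it is done.

```bash
mkdir -p pics; cat > h.py <<'E'
import numpy as np, cv2
from bench import *
from scipy.spatial.transform import Rotation as R
def rot(a):
    a=np.array(a,float)
    return a if a.shape==(3,3) else R.from_quat(a).as_matrix()
def cast(c,px,z):
    """pixels -> world points on plane z"""
    p=cv2.undistortPoints(np.array(px,float).reshape(-1,1,2),np.array(c["intrinsics"],float),np.array(c["dist"],float)).reshape(-1,2)
    d=np.c_[p,np.ones(len(p))]@rot(c["attitude"]).T; o=np.array(c["xyz"],float)
    return o+d*((z-o[2])/d[:,2])[:,None]
def grab(n,save=None):
    c=get_calibration(n); im,d=get_image(n)
    if save: cv2.imwrite("pics/"+save,im[:,:,::-1])
    return c,im,d
E
python3 - <<'E'
from h import *
for n in("top","scene"):
    c,im,d=grab(n,n+"1.png"); np.savez(n+"1.npz",im=im,d=d); print(n,c)
s=read_state();print(s)
E
```

```text
top {'intrinsics': array([[470.51096785,   0.        , 320.2543531 ],
       [  0.        , 470.51096785, 199.97098904],
       [  0.        ,   0.        ,   1.        ]]), 'dist': array([-0.06313859,  0.        ,  0.        ,  0.        ,  0.        ]), 'xyz': array([ 329.27532139, -100.70775146, 1050.34166777]), 'attitude': array([-0.69008435,  0.71393727, -0.08640645,  0.08130859])}
scene {'intrinsics': array([[451.13672858,   0.        , 326.70774948],
       [  0.        , 451.13672858, 202.5819905 ],
       [  0.        ,   0.        ,   1.        ]]), 'dist': array([0.03906631, 0.        , 0.        , 0.        , 0.        ]), 'xyz': array([1077.95596312,  514.50500624, 1011.88498272]), 'attitude': array([ 0.33397447,  0.87460474, -0.33056554, -0.11939023])}
{'clock': 0.1, 'joints': array([ 1.58959531e+00,  3.85527947e-01,  6.77555687e-03, -4.30403846e-04,
       -1.19397592e+00, -2.58574977e-01]), 'joint_vel': array([ 0.00185055, -0.00239393,  0.00149307,  0.00166517,  0.00065056,
        0.00043991]), 'joint_efforts': array([ 1.14620540e-03, -3.93325138e+01,  1.88928294e+01,  4.19796556e+00,
       -2.64126691e-03,  3.36944979e-06]), 'position': array([148.30369746, 606.62977422, 230.30760137]), 'ee_rot': array([ 9.92812058e-01, -1.19679761e-01, -6.45645207e-05,  9.84369553e-04]), 'contact_force': array([-1.26395178, -0.45881825, -0.29455677]), 'wrist_torque': array([-0.0283803 ,  0.0316314 , -0.04067085]), 'grasp_force': 0.0, 'gripper_width': 85.23808475627192}
```

View pics/top1.png

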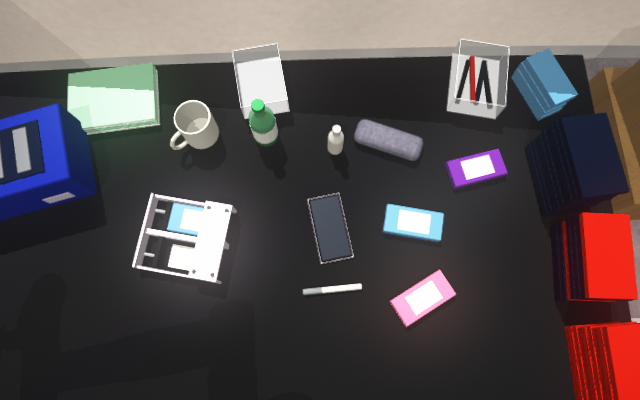

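View pics/scene1.png

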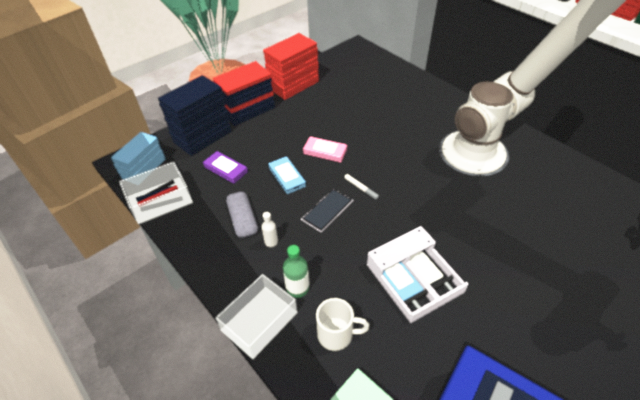

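The top view shows the loose light-blue case at about (413,222) and the carrier at about (185,238), with its mouth facing right. The stored case is in the upper bay (185,218) and the free bay with the paper slip is the lower one (185,258). The phone is at (330,228), between case and carrier. The scene view agrees.

```bash
python3 - <<'E'
from h import *
for n in("top","scene"):
    z=np.load(n+"1.npz"); im=z["im"]; c=get_calibration(n)
    hsv=cv2.cvtColor(im,cv2.COLOR_RGB2HSV)
    m=cv2.inRange(hsv,(92,70,110),(112,255,255))
    m=cv2.morphologyEx(m,cv2.MORPH_CLOSE,np.ones((3,3)))
    for k in cv2.findContours(m,cv2.RETR_EXTERNAL,cv2.CHAIN_APPROX_NONE)[0]:
        if cv2.contourArea(k)<300: continue
        w=cast(c,cv2.convexHull(k),24)[:,:2].astype(np.float32)
        r=cv2.minAreaRect(w); print(n,k.mean((0,1)).round(),np.round(r[0]),np.round(r[1]),round(r[2],1))
    # white label on top, inside case
c=get_calibration("top")
# carrier corner guesses: roof at 58
print(cast(c,[(203,203),(233,206),(221,282)],58).round())
print(cast(c,[(152,194),(134,267)],30).round())
print("phone",cast(c,[(308,198),(338,193),(353,257),(321,263)],9).round())
im=np.load("top1.npz")["im"]
cv2.imwrite("pics/c1.png",cv2.resize(im[180:295,120:260,::-1],None,fx=5,fy=5,interpolation=cv2.INTER_CUBIC))
E
```

```text
top [413. 222.] [ 520. -318.] [132.  67.] 78.3
top [183. 218.] [545. 192.] [71. 65.] 78.2
top [544.  84.] [ 853. -667.] [155. 129.] 22.9
scene [287. 174.] [ 528. -311.] [152.  74.] 78.1
scene [138. 156.] [ 826. -708.] [186. 150.] 78.6
[[571. 143.  58.]
 [563.  77.  58.]
 [400. 101.  58.]]
[[603. 266.  30.]
 [440. 298.  30.]]
phone [[ 587.  -85.    9.]
 [ 596. -154.    9.]
 [ 449. -181.    9.]
 [ 438. -109.    9.]]
```

View pics/c1.png

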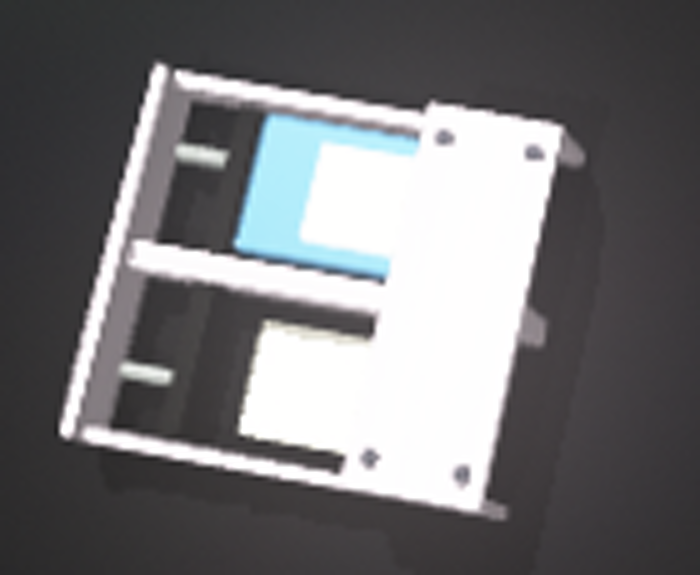

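The crop shows roof corners in the top image at about (232,205), (217,282), (206,201) and (189,275). The far wall's top corners are at (152,193) and (133,267). The lower bay is free.

```bash
python3 - <<'E'
from h import *
c=get_calibration("top")
o=np.array([120,180])
A=cast(c,np.array([(560,125),(483,512),(430,105),(345,475)])/5+o-.4,58)
B=cast(c,np.array([(160,65),(65,435)])/5+o-.4,30)
W=np.vstack([A,B])[:,:2]
M=np.array([(-75,-84),(-75,84),(-15,-84),(-15,84),(116,-84),(116,84)],float)
mw,mm=W.mean(0),M.mean(0); H=(M-mm).T@(W-mw); a=np.arctan2(H[0,1]-H[1,0],H[0,0]+H[1,1])
Rm=np.array([[np.cos(a),-np.sin(a)],[np.sin(a),np.cos(a)]]); t=mw-Rm@mm
print("yaw",np.degrees(a),"t",t,"\nres",(W-(M@Rm.T+t)).round(1))
z=np.load("top1.npz"); hsv=cv2.cvtColor(z["im"],cv2.COLOR_RGB2HSV)
m=cv2.inRange(hsv,(92,70,110),(112,255,255)); m[:,:380]=0; m[:,450:]=0
k=max(cv2.findContours(m,cv2.RETR_EXTERNAL,cv2.CHAIN_APPROX_NONE)[0],key=cv2.contourArea)
w=cast(c,k,24)[:,:2].astype(np.float32);print("case",cv2.minAreaRect(w),cv2.boxPoints(cv2.minAreaRect(w)))
w=get_calibration("wrist");print(w["xyz"],rot(w["attitude"]).round(2))
q=read_state();print(rot(q["ee_rot"]).round(3))
E
```

```text
yaw 78.37127843549511 t [499.49934092 169.4569899 ] 
res [[-0.9  1.3]
 [-1.6 -1.5]
 [-2.2 -0.5]
 [ 3.4 -1.8]
 [ 1.1  1.1]
 [ 0.2  1.4]]
case ((520.4092407226562, -317.80706787109375), (131.5314483642578, 67.12857055664062), 78.28292083740234) [[ 474.18872 -375.3862 ]
 [ 539.91846 -389.0186 ]
 [ 566.62976 -260.22794]
 [ 500.90002 -246.59555]]
[225.6472244  587.99771618 372.14401094] [[-0.24 -0.92 -0.3 ]
 [-0.97  0.23  0.07]
 [ 0.    0.31 -0.95]]
[[ 0.971 -0.238 -0.   ]
 [-0.238 -0.971 -0.002]
 [ 0.     0.002 -1.   ]]
```

```bash
python3 -m creep '{"translation":[[30,-39,0],[30,-39,0],[30,-39,0],[30,-39,0],[30,-39,0],[30,-39,0],[30,-39,0],[30,-39,0]],"delta_rot":[[0,0,-85],[0,0,-85],[0,0,-85],[0,0,-85],[0,0,-85],[0,0,-85],[0,0,-85],[0,0,-85]],"hand":[8.5,8.5,8.5,8.5,8.5,8.5,8.5,8.5]}'
python3 -c "
from h import *
s=read_state();print(s['joints'],rot(s['ee_rot']).round(3))"
```

```text
clock: 1.1
position: [449.2, 215.0, 231.2]
ee_rot: [-0.649, 0.761, 0.0, -0.0]
contact_force: [-0.6, 0.2, -0.2]
gripper_width: 85.2
grasp_force: 0.0
[ 7.73108482e-01  1.68071057e-01 -2.95633929e-01 -1.50322036e-04
 -1.10734767e+00 -9.31822723e-01] [[-0.158 -0.987 -0.   ]
 [-0.987  0.158 -0.   ]
 [ 0.     0.    -1.   ]]
```

```bash
python3 - <<'E'
from h import *
c,im,d=grab("wrist","w1.png"); np.savez("w1.npz",im=im,d=d,xyz=c["xyz"],att=rot(c["attitude"]))
E
python3 -m creep '{"translation":[[6,-41,0],[6,-41,0],[6,-41,0],[6,-41,0],[6,-41,0],[6,-41,0],[6,-41,0],[6,-41,0]],"delta_rot":[[0,0,-2.6],[0,0,-2.6],[0,0,-2.6],[0,0,-2.6],[0,0,-2.6],[0,0,-2.6],[0,0,-2.6],[0,0,-2.6]],"hand":[8.5,8.5,8.5,8.5,8.5,8.5,8.5,8.5]}'
python3 - <<'E'
from h import *
c,im,d=grab("wrist","w2.png"); np.savez("w2.npz",im=im,d=d,xyz=c["xyz"],att=rot(c["attitude"]))
a=np.load("w1.npz")["im"]
cv2.imwrite("pics/w12.png",cv2.resize(np.vstack([a,im])[:,:,::-1],None,fx=.75,fy=.75))
E
```

```text
clock: 2.15
position: [508.1, -195.2, 230.3]
ee_rot: [-0.632, 0.775, 0.001, -0.001]
contact_force: [-0.4, -0.1, -0.3]
gripper_width: 85.3
grasp_force: 0.0
```

View pics/w12.png

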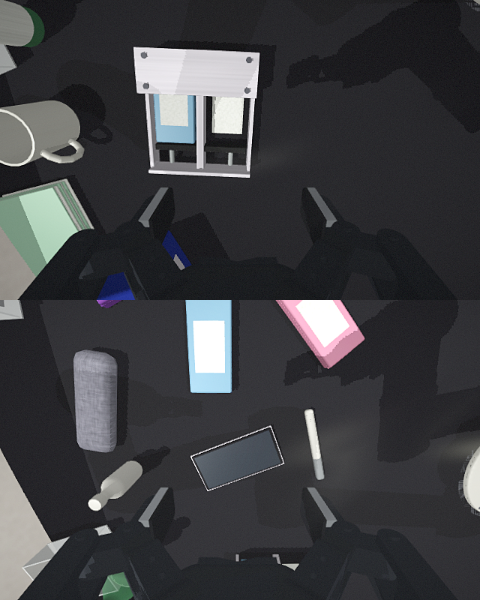

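The upper picture (w1) shows the carrier from above: roof at full-resolution pixels (180..345, 62..130), stored blue case in the left bay, slip in the right. The lower one (w2) shows the case at about (280,60) in full-resolution pixels, cut off at the picture's edge, so I move on for a full view.

```bash
python3 -m creep '{"translation":[[0.5,-8,0],[0.5,-8,0],[0.5,-8,0],[0.5,-8,0]],"delta_rot":[[0,0,0],[0,0,0],[0,0,0],[0,0,0]],"hand":[8.5,8.5,8.5,8.5]}'
python3 - <<'E'
from h import *
c,im,d=grab("wrist","w3.png"); np.savez("w3.npz",im=im,d=d,xyz=c["xyz"],att=rot(c["attitude"]))
hsv=cv2.cvtColor(im,cv2.COLOR_RGB2HSV)
m=cv2.inRange(hsv,(92,60,90),(112,255,255))
for k in cv2.findContours(m,cv2.RETR_EXTERNAL,cv2.CHAIN_APPROX_NONE)[0]:
    if cv2.contourArea(k)<1500: continue
    print("px",cv2.boundingRect(k)); r=cv2.minAreaRect(cast(c,k,24)[:,:2].astype(np.float32)); print("case",r)
# label
m=cv2.inRange(hsv,(0,0,200),(180,40,255))
for k in cv2.findContours(m,cv2.RETR_EXTERNAL,cv2.CHAIN_APPROX_NONE)[0]:
    if cv2.contourArea(k)<1000: continue
    r=cv2.minAreaRect(cast(c,k,24)[:,:2].astype(np.float32)); print("white",cv2.boundingRect(k),r)
z=np.load("w1.npz"); c1=dict(c,xyz=z["xyz"],attitude=z["att"])
g=cv2.cvtColor(z["im"],cv2.COLOR_RGB2GRAY); m=cv2.inRange(g,140,255); m[128:]=0; m[:,:160]=0;m[:,370:]=0
m=cv2.morphologyEx(m,cv2.MORPH_OPEN,np.ones((9,9)))
k=max(cv2.findContours(m,cv2.RETR_EXTERNAL,cv2.CHAIN_APPROX_NONE)[0],key=cv2.contourArea)
r=cv2.minAreaRect(cast(c1,k,58)[:,:2].astype(np.float32)); print("roof",cv2.boundingRect(k),r,cv2.boxPoints(r))
s=read_state();print(s["position"],rot(s["ee_rot"]).round(3))
E
```

```text
clock: 2.7
position: [513.3, -271.6, 231.3]
ee_rot: [-0.634, 0.773, 0.0, 0.0]
contact_force: [0.2, -0.1, 0.3]
gripper_width: 84.8
grasp_force: 0.0
px (271, 71, 57, 114)
case ((524.1587524414062, -319.3238830566406), (129.03445434570312, 63.558292388916016), 78.29403686523438)
white (618, 248, 22, 77) ((100.52547454833984, -2.7833328247070312), (32.3768310546875, 141.29876708984375), 9.60792064666748)
white (280, 100, 39, 62) ((524.7496948242188, -318.565673828125), (69.7725601196289, 44.033538818359375), 78.67515563964844)
white (409, 57, 66, 76) ((358.5711669921875, -326.83465576171875), (44.47093963623047, 70.64021301269531), 29.434837341308594)
white (128, 0, 61, 49) ((645.2911376953125, -467.2213134765625), (44.83870315551758, 51.788475036621094), 12.436665534973145)
roof (179, 63, 167, 65) ((491.79571533203125, 126.43730926513672), (61.8891487121582, 167.41397094726562), 78.6832275390625) [[403.64386 112.52048]
 [567.80286  79.66829]
 [579.9476  140.35414]
 [415.78857 173.20633]]
[ 513.42787498 -271.57509021  231.42770729] [[-0.195 -0.981  0.   ]
 [-0.981  0.195  0.   ]
 [-0.     0.    -1.   ]]
```

```bash
python3 -m creep '{"translation":[[0.5,-7.5,0],[0.5,-7.5,-6],[0.5,-7.5,-12],[0.5,-7.5,-17],[0.5,-7.5,-20],[0.5,-7.5,-22],[0.5,-7.5,-22.9],[0.5,-7.5,-22.9]],"delta_rot":[[0,0,0],[0,0,0],[0,0,0],[0,0,0],[0,0,0],[0,0,0],[0,0,0],[0,0,0]],"hand":[8.5,8.5,8.5,8.5,8.5,8.5,8.5,8.5]}'
python3 -m creep '{"translation":[[0,0,0],[0,0,0],[0,0,0],[0,0,0],[0,0,0],[0,0,0]],"delta_rot":[[0,0,0],[0,0,0],[0,0,0],[0,0,0],[0,0,0],[0,0,0]],"hand":[5.5,5.5,5.5,5.5,5.5,5.5]}'
```

```text
clock: 3.75
position: [518.6, -347.3, 2.4]
ee_rot: [-0.634, 0.773, 0.0, -0.0]
contact_force: [-0.0, 0.2, 0.3]
gripper_width: 85.0
grasp_force: 0.0
clock: 4.5
position: [519.4, -348.2, 4.1]
ee_rot: [-0.634, 0.773, -0.001, 0.001]
contact_force: [-0.3, 2.4, 6.2]
gripper_width: 62.1
grasp_force: 68.8
```

```bash
python3 -m creep '{"translation":[[0,0,1],[0,0,3],[0,0,5],[-1,4,5],[-2.5,9,5],[-4,14,5],[-5.5,19,5],[-7,24,5]],"delta_rot":[[0,0,0],[0,0,0],[0,0,0],[0,0,0],[0,0,0],[0,0,0],[0,0,0],[0,0,0]],"hand":[5.5,5.5,5.5,5.5,5.5,5.5,5.5,5.5]}'
python3 -m creep '{"translation":[[-1,4,0],[-2,7,0],[-2.5,10,0],[-2.5,11,0],[-2.5,11,0]],"delta_rot":[[0,0,0],[0,0,0],[0,0,0],[0,0,0],[0,0,0]],"hand":[5.5,5.5,5.5,5.5,5.5]}'
python3 - <<'E'
from h import *
c,im,d=grab("top"); c3,i3,d3=grab("wrist")
b=cv2.resize(im[150:320,110:380],(640,403))
cv2.imwrite("pics/p4.png",cv2.resize(np.vstack([b,i3])[:,:,::-1],None,fx=.74,fy=.74))
hsv=cv2.cvtColor(im,cv2.COLOR_RGB2HSV); m=cv2.inRange(hsv,(92,70,110),(112,255,255))
for k in cv2.findContours(m,cv2.RETR_EXTERNAL,cv2.CHAIN_APPROX_NONE)[0]:
    if cv2.contourArea(k)<100: continue
    r=cv2.minAreaRect(cast(c,k,74)[:,:2].astype(np.float32)); print(cv2.boundingRect(k),r)
E
```

```text
clock: 5.5
position: [447.6, -106.6, 52.5]
ee_rot: [-0.634, 0.774, -0.0, 0.0]
contact_force: [0.7, 1.2, -2.3]
gripper_width: 62.5
grasp_force: 67.9
clock: 6.12
position: [423.6, 2.3, 52.5]
ee_rot: [-0.634, 0.773, -0.0, 0.0]
contact_force: [-0.6, -0.2, -3.1]
gripper_width: 62.3
grasp_force: 67.9
(271, 257, 16, 31) ((415.9645690917969, -21.31475830078125), (22.607925415039062, 62.1215934753418), 77.56912231445312)
(167, 203, 37, 33) ((534.59130859375, 177.82102966308594), (68.0792007446289, 62.03756332397461), 78.5724868774414)
(512, 49, 66, 69) ((827.8394775390625, -639.0359497070312), (147.23809814453125, 123.06303405761719), 22.937734603881836)
```

View pics/p4.png

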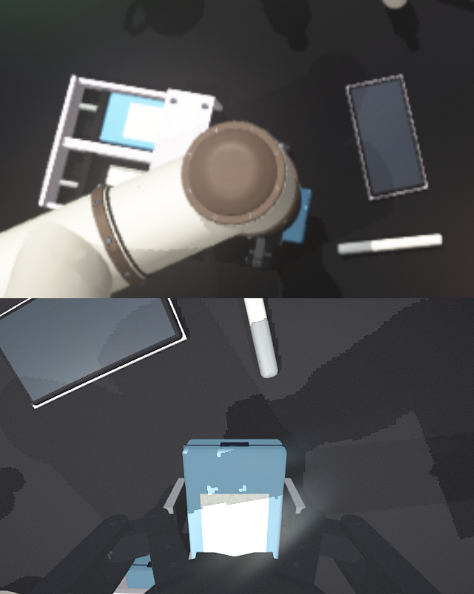

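The case is in the grip: its trailing end is at about (318,195) in the full-resolution wrist picture, and the phone and marker are undisturbed. I check the pitch with the wrist depth.

```bash
cat > pitch.py <<'E'
from h import *
c,im,d=grab("wrist")
hsv=cv2.cvtColor(im,cv2.COLOR_RGB2HSV)
m=cv2.inRange(hsv,(92,60,60),(112,255,255))|cv2.inRange(hsv,(0,0,200),(180,40,255))
v,u=np.nonzero(m); s=(u>240)&(u<390)&(v>180)&(v<360)&(d[v,u]>0); u,v=u[s],v[s]
p=cv2.undistortPoints(np.c_[u,v].astype(float).reshape(-1,1,2),c["intrinsics"],c["dist"]).reshape(-1,2)
P=(np.c_[p,np.ones(len(p))]*d[v,u][:,None])@rot(c["attitude"]).T+c["xyz"]
A=np.radians(78.6); ax=np.array([np.cos(A),np.sin(A)]); o=np.array([500.,170.]); ay=np.array([-ax[1],ax[0]])
S=(P[:,:2]-o)@ax; Y=(P[:,:2]-o)@ay
for a in np.arange(S.min(),S.max(),6):
    k=(S>=a)&(S<a+6)
    if k.sum()>20: print(round(a+3),k.sum(),"z med",P[k,2].mean().round(1),np.percentile(P[k,2],[5,95]).round(1),"y",np.percentile(Y[k],[1,99]).round(1))
E
python3 pitch.py
```

```text
-213 3036 z med 66.3 [53. 72.] y [10.7 72.3]
-207 1732 z med 71.5 [70.5 72.5] y [10.6 72.2]
-201 1757 z med 66.5 [-0.3 72.4] y [ 9.6 73.2]
-195 1569 z med 71.3 [70.5 72.5] y [10.6 72.4]
-189 1524 z med 73.4 [70.5 72.8] y [10.6 72.2]
-183 1351 z med 71.6 [70.7 72.7] y [10.7 72.1]
-177 1351 z med 71.6 [70.7 72.6] y [10.6 71.9]
-171 1275 z med 71.5 [70.6 72.6] y [10.6 71.9]
-165 1202 z med 71.5 [70.7 72.6] y [10.3 72.3]
-159 1217 z med 71.6 [70.7 72.6] y [10.3 72. ]
-153 1160 z med 71.6 [70.7 72.6] y [10.6 72. ]
-147 1117 z med 71.6 [70.7 72.6] y [10.6 72.1]
-141 1040 z med 71.6 [70.7 72.5] y [10.9 72. ]
-135 248 z med 71.2 [69.9 72.2] y [10.  72.9]
```

```bash
python3 -m creep '{"translation":[[0,0,-2],[0,0,-3.5],[0,0,-4.4],[0,0,-4.5],[0.3,1.5,-4.5],[0.5,2.5,-4.5],[0.6,3,-4.5]],"delta_rot":[[0,0,0],[0,0,0],[0,0,0],[0,0,0],[0,0,0],[0,0,0],[0,0,0]],"hand":[5.5,5.5,5.5,5.5,5.5,5.5,5.5]}'
python3 pitch.py | tail -4
python3 -m creep '{"translation":[[0.2,1,0],[0.4,2,0],[0.6,3,0],[0.8,4,0],[1,5,0],[1.1,5.4,0],[1.1,5.4,-0.2]],"delta_rot":[[0,0,0],[0,0,0],[0,0,0],[0,0,0],[0,0,0],[0,0,0],[0,0,0]],"hand":[5.5,5.5,5.5,5.5,5.5,5.5,5.5]}'
```

```text
clock: 7.15
position: [430.0, 33.3, 7.7]
ee_rot: [-0.634, 0.773, -0.0, 0.001]
contact_force: [0.2, 0.1, -2.4]
gripper_width: 62.1
grasp_force: 67.9
-121 1013 z med 27.1 [26.1 28.1] y [10.2 72. ]
-115 978 z med 27.1 [26.1 28.1] y [10.2 71.9]
-109 915 z med 27.2 [26.2 28.1] y [15.4 72.1]
-103 204 z med 26.4 [25.3 27.5] y [ 9.6 72.7]
clock: 8.07
position: [440.5, 86.4, 5.3]
ee_rot: [-0.634, 0.773, -0.0, 0.0]
contact_force: [0.2, -0.4, -2.1]
gripper_width: 62.3
grasp_force: 67.9
```

```bash
python3 -m creep '{"translation":[[0,0,0],[0,0,0],[0,0,0],[0,0,0],[0,0,2],[0,0,6],[-1,-5,11],[-2.4,-11.6,14]],"delta_rot":[[0,0,0],[0,0,0],[0,0,0],[0,0,0],[0,0,0],[0,0,0],[0,0,0],[0,0,0]],"hand":[8.5,8.5,8.5,8.5,8.5,8.5,8.5,8.5]}'
python3 -m creep '{"translation":[[0,0,0],[0,0,0],[0,0,0],[0,0,0],[0,0,0],[0,0,0],[0,0,0],[0,0,0]],"delta_rot":[[0,0,10],[0,0,20],[0,0,30],[0,0,40],[0,0,50],[0,0,60],[0,0,70],[0,0,80]],"hand":[0,0,0,0,0,0,0,0]}'
python3 -m creep '{"translation":[[0,0,0],[0,0,0],[0,0,0],[0,0,0],[0,0,0],[0,0,0],[0,0,0],[0,0,0]],"delta_rot":[[0,0,10],[0,0,20],[0,0,30],[0,0,40],[0,0,50],[0,0,60],[0,0,70],[0,0,80]],"hand":[0,0,0,0,0,0,0,0]}'
python3 -m creep '{"translation":[[0,0,0],[0,0,0]],"delta_rot":[[0,0,10],[0,0,20]],"hand":[0,0]}'
python3 - <<'E'
from h import *
s=read_state();print(s["joints"].round(2),rot(s["ee_rot"]).round(3))
E
```

```text
clock: 9.07
position: [420.9, -12.8, 138.8]
ee_rot: [-0.635, 0.773, -0.001, 0.002]
contact_force: [1.7, 0.2, 0.1]
gripper_width: 85.2
grasp_force: 0.0
clock: 10.07
position: [419.9, -12.6, 136.6]
ee_rot: [0.983, -0.182, -0.0, -0.0]
contact_force: [0.3, 0.1, 1.0]
gripper_width: 0.1
grasp_force: 0.0
clock: 11.08
position: [419.9, -12.6, 136.6]
ee_rot: [0.87, 0.492, -0.0, -0.0]
contact_force: [-0.8, -0.6, -0.2]
gripper_width: 0.3
grasp_force: 0.0
clock: 11.32
position: [419.9, -12.6, 136.6]
ee_rot: [0.772, 0.636, -0.0, -0.0]
contact_force: [0.1, -0.2, 0.6]
gripper_width: -0.0
grasp_force: 0.0
[ 0.36  0.14 -0.61 -0.   -0.83  2.59] [[ 0.191  0.982 -0.   ]
 [ 0.982 -0.191  0.   ]
 [ 0.    -0.    -1.   ]]
```

```bash
python3 -m creep '{"translation":[[0,0,0],[0,0,0],[0,0,0],[0,0,0],[0,0,0],[0,0,0],[0,0,0]],"delta_rot":[[8.8,-1.8,0],[17.6,-3.6,0],[26.4,-5.3,0],[35.3,-7.1,0],[44.1,-8.9,0],[44.1,-8.9,0],[44.1,-8.9,0]],"hand":[0,0,0,0,0,0,0]}'
python3 - <<'E'
from h import *
s=read_state();print(s["joints"].round(2),rot(s["ee_rot"]).round(3))
c,im,d=grab("scene","s5.png"); c3,i3,d3=grab("wrist")
cv2.imwrite("pics/p5.png",cv2.resize(np.vstack([im,i3])[:,:,::-1],None,fx=.74,fy=.74))
c,im,d=grab("top")
A=np.radians(78.6); ax=np.array([np.cos(A),np.sin(A)]); o=np.array([500.,170.]); ay=np.array([-ax[1],ax[0]])
for n in("top","wrist"):
    c,im,d=grab(n)
    hsv=cv2.cvtColor(im,cv2.COLOR_RGB2HSV); m=cv2.inRange(hsv,(92,60,60),(112,255,255))
    for k in cv2.findContours(m,cv2.RETR_EXTERNAL,cv2.CHAIN_APPROX_NONE)[0]:
        if cv2.contourArea(k)<100: continue
        w=cast(c,k,24)[:,:2]-o; S=w@ax;Y=w@ay; print(n,cv2.boundingRect(k),"s",S.min().round(),S.max().round(),"y",Y.min().round(),Y.max().round())
E
```

```text
clock: 12.2
position: [417.0, 89.3, 237.7]
ee_rot: [0.757, 0.564, 0.252, -0.215]
contact_force: [0.6, 0.7, 1.0]
gripper_width: -0.0
grasp_force: 0.0
[ 0.07  0.03 -0.35 -0.74 -1.1   3.1 ] [[ 0.238  0.961  0.138]
 [ 0.745 -0.272  0.609]
 [ 0.623 -0.042 -0.781]]
top (5, 121, 38, 51) s 390.0 515.0 y -212.0 -92.0
top (59, 104, 32, 57) s 282.0 400.0 y -264.0 -138.0
top (511, 49, 67, 72) s -835.0 -670.0 y -609.0 -411.0
wrist (352, 259, 19, 33) s -111.0 -72.0 y 10.0 31.0
wrist (368, 156, 52, 50) s -4.0 66.0 y -74.0 -8.0
```

View pics/p5.png

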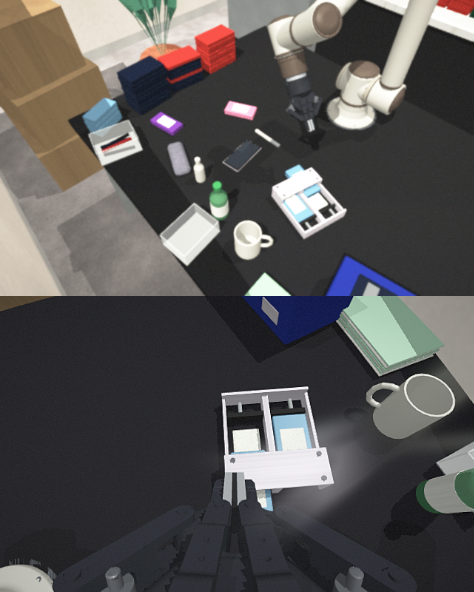

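The wrist picture shows the case's trailing part still sticking out at the free bay's mouth, behind the fingertips. Joint 6 hit its limit, so I flip the tool half a turn about its own axis.

```bash
python3 -m creep '{"translation":[[0,0,0],[0,0,0],[0,0,0],[0,0,0],[0,0,0],[0,0,0],[0,0,0],[0,0,0]],"delta_rot":[[1.4,6.1,-7.8],[2.8,12.2,-15.6],[4.2,18.3,-23.4],[5.5,24.4,-31.2],[6.9,30.5,-39],[8.3,36.5,-46.9],[9.7,42.6,-54.7],[11,48.7,-62.5]],"hand":[0,0,0,0,0,0,0,0]}'
python3 -m creep '{"translation":[[0,0,0],[0,0,0],[0,0,0],[0,0,0],[0,0,0],[0,0,0],[0,0,0],[0,0,0]],"delta_rot":[[1.4,6.1,-7.8],[2.8,12.2,-15.6],[4.2,18.3,-23.4],[5.5,24.4,-31.2],[6.9,30.5,-39],[8.3,36.5,-46.9],[9.7,42.6,-54.7],[11,48.7,-62.5]],"hand":[0,0,0,0,0,0,0,0]}'
cat > want.py <<'E'
from h import *
import sys
th=np.radians(float(sys.argv[1])); A=np.radians(78.6)
ax=np.array([np.cos(A),np.sin(A),0]); ay=np.array([-ax[1],ax[0],0]); Z=ax*np.sin(th)-np.array([0,0,np.cos(th)])
W=np.c_[np.cross(ay,Z),ay,Z]
s=read_state(); M=rot(s["ee_rot"]); print("pos",s["position"].round(1),"J",s["joints"].round(2)); p=s["position"]-[500,170,0]
print("s",(p@ax).round(1),"y",(p@ay).round(1),"toolx",M[:,0].round(2),"rotvec deg",np.degrees(R.from_matrix(W@M.T).as_rotvec()).round(1))
g=500*0+np.array([500,170,0])
def xyz(s_,y_,z_): return g+ax*s_+ay*y_+[0,0,z_]
if len(sys.argv)>2: print("shift cm",((xyz(*map(float,sys.argv[2:5]))-s["position"])/10).round(2))
E
python3 want.py 43 -155 42 60
```

```text
clock: 13.45
position: [416.8, 88.8, 236.1]
ee_rot: [0.942, -0.057, 0.052, -0.326]
contact_force: [0.3, -0.2, 0.4]
gripper_width: 0.3
grasp_force: 0.0
clock: 14.45
position: [416.8, 88.8, 236.1]
ee_rot: [0.685, -0.649, -0.17, -0.283]
contact_force: [0.6, 0.7, -0.4]
gripper_width: 0.2
grasp_force: 0.0
pos [416.8  88.8 236.1] J [ 0.07  0.03 -0.35 -0.74 -1.1   0.3 ]
s -96.1 y 65.5 toolx [ 0.1  -0.79 -0.6 ] rotvec deg [  6.4   9.  -10.7]
shift cm [  1.14  -6.24 -17.61]
```

```bash
python3 -m creep '{"translation":[[1.1,-6.2,0],[1.1,-6.2,0],[1.1,-6.2,-3],[1.1,-6.2,-7],[1.1,-6.2,-11],[1.1,-6.2,-14],[1.1,-6.2,-17.6],[1.1,-6.2,-17.6]],"delta_rot":[[3.2,4.5,-5.3],[6.4,9,-10.7],[6.4,9,-10.7],[6.4,9,-10.7],[6.4,9,-10.7],[6.4,9,-10.7],[6.4,9,-10.7],[6.4,9,-10.7]],"hand":[0,0,0,0,0,0,0,0]}'
python3 want.py 43 -155 42 11
python3 - <<'E'
from h import *
c,im,d=grab("scene"); c3,i3,d3=grab("wrist"); print(c3["xyz"])
cv2.imwrite("pics/p6.png",cv2.resize(np.vstack([cv2.resize(im[20:320,200:600],(640,480)),i3])[:,:,::-1],None,fx=.68,fy=.68))
E
```

```text
clock: 15.45
position: [426.3, 27.1, 58.5]
ee_rot: [-0.59, 0.719, 0.233, 0.283]
contact_force: [-0.8, -0.2, 0.1]
gripper_width: -0.5
grasp_force: 0.0
pos [426.3  27.1  58.5] J [-0.2   0.42 -0.42 -0.95 -1.    0.65]
s -154.7 y 44.0 toolx [-0.14 -0.72 -0.68] rotvec deg [-0.1 -0.1 -0.2]
shift cm [ 0.19 -0.07 -4.75]
[ 397.63688852 -125.38415786  109.54354562]
```

View pics/p6.png

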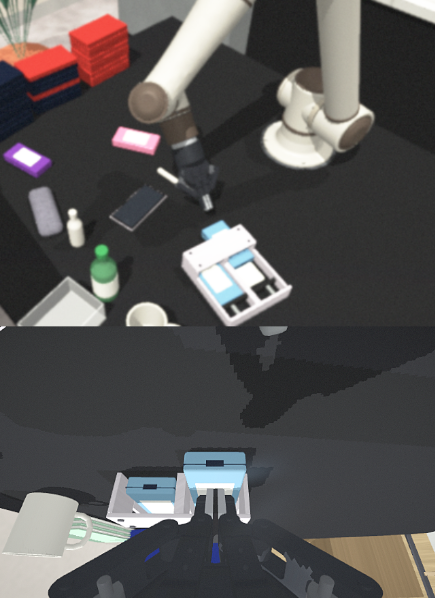

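The gripper stands behind the case with the camera well clear of the table. The wrist view shows the case's trailing end at about (316,197) in the full-resolution picture, square in the free bay's mouth. Next I lower the tool and push.

```bash
python3 -m creep '{"translation":[[0.2,0,-2],[0.2,0,-3.5],[0.2,0,-4.5],[0.2,0,-4.7],[0.4,1,-4.7],[0.6,2,-4.7]],"delta_rot":[[0,0,0],[0,0,0],[0,0,0],[0,0,0],[0,0,0],[0,0,0]],"hand":[0,0,0,0,0,0]}'
python3 -m creep '{"translation":[[0.2,1,0],[0.4,2,0],[0.6,2.9,0],[0.8,3.8,0],[0.9,4.6,0]],"delta_rot":[[0,0,0],[0,0,0],[0,0,0],[0,0,0],[0,0,0]],"hand":[0,0,0,0,0]}'
python3 want.py 43 -75 42 11; python3 pitch.py | head -3
```

```text
clock: 16.3
position: [434.7, 47.4, 14.7]
ee_rot: [-0.592, 0.718, 0.23, 0.286]
contact_force: [-0.3, -3.5, 2.9]
gripper_width: 0.0
grasp_force: 1.9
clock: 16.92
position: [443.3, 93.5, 14.1]
ee_rot: [-0.591, 0.718, 0.231, 0.285]
contact_force: [0.0, -3.4, 2.1]
gripper_width: 0.0
grasp_force: 1.8
pos [443.3  93.5  14.1] J [-0.07  0.5  -0.43 -1.08 -0.88  0.71]
s -86.2 y 40.5 toolx [-0.14 -0.72 -0.68] rotvec deg [ 0.   0.4 -0.2]
shift cm [ 0.07  1.13 -0.31]
-117 55 z med 35.5 [33.  38.8] y [23.3 58.2]
-81 2545 z med 10.6 [ 0.9 21.8] y [11.5 73.3]
-75 1439 z med 16.7 [-0.3 54.1] y [-4.1 82.6]
```

```bash
python3 -m creep '{"translation":[[-0.1,-0.5,0],[-0.1,-0.5,0],[-0.1,-0.5,0]],"delta_rot":[[0,0,0],[0,0,0],[0,0,0]],"hand":[0,0,0]}'
python3 want.py 43 -90 42 11
python3 -m creep '{"translation":[[0,0,-0.3],[0,0,-0.3],[0,0,-0.3]],"delta_rot":[[0,0,0],[0,0,0],[0,0,0]],"hand":[0,0,0]}'
```

```text
clock: 17.35
position: [442.1, 87.8, 14.0]
ee_rot: [-0.591, 0.718, 0.231, 0.285]
contact_force: [-0.8, 0.1, 0.5]
gripper_width: -0.3
grasp_force: 0.0
pos [442.1  87.8  14. ] J [-0.09  0.51 -0.43 -1.07 -0.88  0.72]
s -92.0 y 40.5 toolx [-0.14 -0.72 -0.68] rotvec deg [ 0.   0.3 -0.2]
shift cm [-0.11  0.23 -0.3 ]
clock: 17.73
position: [442.2, 87.9, 11.0]
ee_rot: [-0.591, 0.718, 0.231, 0.285]
contact_force: [-0.4, -0.0, -0.6]
gripper_width: -0.2
grasp_force: 0.0
```

```bash
python3 -m creep '{"translation":[[0.1,0.6,0],[0.2,1.2,0],[0.3,1.6,0],[0.4,2.0,0],[0.4,2.0,0]],"delta_rot":[[0,0,0],[0,0,0],[0,0,0],[0,0,0],[0,0,0]],"hand":[0,0,0,0,0]}'
python3 want.py 43 -66 42 11; python3 pitch.py | head -4
```

```text
clock: 18.35
position: [446.2, 108.5, 11.2]
ee_rot: [-0.591, 0.718, 0.231, 0.286]
contact_force: [-0.3, 0.2, 0.8]
gripper_width: -0.0
grasp_force: 0.0
pos [446.2 108.5  11.2] J [-0.04  0.51 -0.43 -1.1  -0.86  0.7 ]
s -70.9 y 40.6 toolx [-0.14 -0.72 -0.68] rotvec deg [-0.   0.4 -0.2]
shift cm [-0.04  0.51 -0.02]
-108 21 z med 34.5 [32.6 36.8] y [23.4 58.9]
-102 64 z med 32.9 [30.3 36.5] y [22.8 60.5]
-78 186 z med 21.6 [ 2.7 55.4] y [-0.6 78.8]
-72 558 z med 18.8 [ 0.8 55.1] y [-0.6 79.6]
```

```bash
for i in 1; do python3 -m creep '{"translation":[[0.06,0.3,0],[0.06,0.3,0]],"delta_rot":[[0,0,0],[0,0,0]],"hand":[0,0]}'; done
python3 -m creep '{"translation":[[0.04,0.2,0],[0.04,0.2,0]],"delta_rot":[[0,0,0],[0,0,0]],"hand":[0,0]}'
```

```text
clock: 18.65
position: [446.9, 111.0, 11.1]
ee_rot: [-0.591, 0.718, 0.23, 0.286]
contact_force: [1.0, -0.4, 1.2]
gripper_width: -0.2
grasp_force: 0.4
clock: 18.9
position: [447.2, 112.7, 11.1]
ee_rot: [-0.591, 0.718, 0.23, 0.285]
contact_force: [-0.6, -2.9, 0.6]
gripper_width: 0.0
grasp_force: 1.7
```

```bash
python3 -m creep '{"translation":[[0.02,0.1,0],[0.02,0.1,0]],"delta_rot":[[0,0,0],[0,0,0]],"hand":[0,0]}'
python3 -m creep '{"translation":[[0.02,0.1,0],[0.02,0.1,0]],"delta_rot":[[0,0,0],[0,0,0]],"hand":[0,0]}'
```

```text
clock: 19.15
position: [447.3, 113.2, 11.1]
ee_rot: [-0.592, 0.718, 0.23, 0.285]
contact_force: [-1.2, -6.3, 3.4]
gripper_width: 0.2
grasp_force: 3.1
clock: 19.4
position: [447.4, 113.7, 11.1]
ee_rot: [-0.592, 0.718, 0.23, 0.285]
contact_force: [-2.6, -8.4, 4.9]
gripper_width: 0.1
grasp_force: 4.3
```

```bash
python3 -m creep '{"translation":[[0.01,0.06,0],[0.01,0.06,0],[0.01,0.06,0]],"delta_rot":[[0,0,0],[0,0,0],[0,0,0]],"hand":[0,0,0]}'
python3 -m creep '{"translation":[[0,0.01,0],[0,0.01,0],[0,0.01,0],[0,0.01,0],[0,0.01,0]],"delta_rot":[[0,0,0],[0,0,0],[0,0,0],[0,0,0],[0,0,0]],"hand":[0,0,0,0,0]}'
```

```text
clock: 19.77
position: [447.4, 113.9, 11.0]
ee_rot: [-0.592, 0.718, 0.23, 0.285]
contact_force: [-3.4, -10.0, 4.4]
gripper_width: 0.1
grasp_force: 5.1
clock: 20.4
position: [447.4, 113.9, 11.0]
ee_rot: [-0.592, 0.718, 0.23, 0.285]
contact_force: [-3.2, -9.1, 6.8]
gripper_width: 0.3
grasp_force: 5.3
```

```bash
python3 -m creep '{"translation":[[-0.1,-0.5,0],[-0.4,-2,0],[-1,-5,0],[-1.6,-8,0],[-2,-10,2],[-2.4,-12,7],[-2.8,-14,12],[-4,-20,17]],"delta_rot":[[0,0,0],[0,0,0],[0,0,0],[0,0,0],[0,0,0],[0,0,0],[0,0,0],[0,0,0]],"hand":[0,0,0,0,0,0,0,0]}'
python3 - <<'E'
from h import *
A=np.radians(78.6); ax=np.array([np.cos(A),np.sin(A)]); o=np.array([500.,170.]); ay=np.array([-ax[1],ax[0]])
L=[]
for n in("top","scene"):
    c,im,d=grab(n); L.append(cv2.resize(im[170:300,110:300] if n=="top" else im[210:340,350:540],(760,520)))
    hsv=cv2.cvtColor(im,cv2.COLOR_RGB2HSV); m=cv2.inRange(hsv,(92,60,90),(112,255,255))
    for k in cv2.findContours(m,cv2.RETR_EXTERNAL,cv2.CHAIN_APPROX_NONE)[0]:
        w=cast(c,k,24)[:,:2]-o; S=w@ax;Y=w@ay
        if cv2.contourArea(k)<60 or abs(S.mean())>250 or abs(Y.mean())>150: continue
        print(n,cv2.boundingRect(k),"s",S.min().round(),S.max().round(),"y",Y.min().round(),Y.max().round())
cv2.imwrite("pics/p7.png",cv2.resize(np.vstack(L)[:,:,::-1],None,fx=.57,fy=.57))
E
```

```text
clock: 21.4
position: [409.7, -72.2, 172.9]
ee_rot: [-0.592, 0.717, 0.23, 0.286]
contact_force: [1.6, -0.1, -1.0]
gripper_width: 0.2
grasp_force: 0.0
top (156, 240, 39, 34) s -4.0 68.0 y 14.0 78.0
top (166, 203, 38, 33) s -5.0 67.0 y -73.0 -7.0
scene (383, 262, 40, 39) s -26.0 71.0 y -73.0 -12.0
scene (410, 258, 41, 28) s -23.0 72.0 y 11.0 74.0
```

View pics/p7.png

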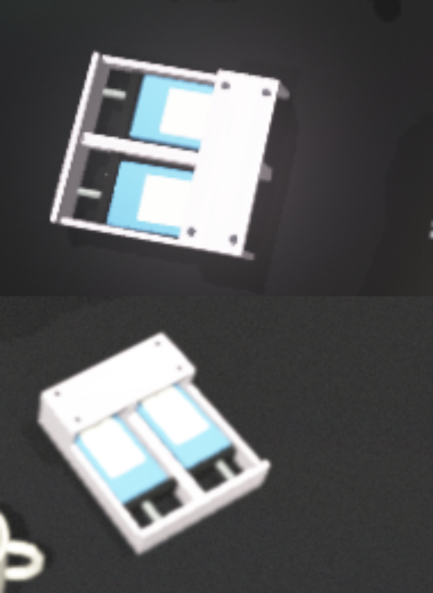

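Both cases now lie level in their bays. Their leading ends agree to 1 mm (s = 68 mm for the loose case, 67 mm for the stored one), and the tool is clear.

```bash
python3 -c "
from bench import *
print(job_done())"
```

```text
the job is handed in; nothing more can be done
None
```

The loose case is home in the free bay: I pressed it against the bar at about 10 N for roughly 1 s, released it, and handed the job in at about 21 s. The stored case is still home, and nothing else was seen to move.

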